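Hang up the ear defenders and unscrew the canister cap

ROBOT

A 6-joint arm with a two-finger parallel gripper is mounted at the origin on the work surface. World frame = base frame: x ahead of the robot, y to its left, z up, the work surface at z = 0. Lengths are in m, angles in rad, forces in N, time in s.
With the tool pointing down it reaches from about 0.275 to 0.825 m from the base axis. Payload 4.9 kg.
Tool frame: the origin (TCP) lies at the very end of the fingers, on their centre line; the grasp point (between the pads) lies 19 mm behind it (manip.grip_point_offset is the distance from the TCP to the grasp point, in m); z points along the fingers, y is the line along which they close (so a half turn about z gives the same grasp; the last joint's range is limited). The gripper opens to 85 mm and grips with 20 to 120 N. Pads are 22 mm wide; open, the fingers measure 114 mm over their backs; the gripper's body (76 mm by 85 mm) begins 54 mm behind the grasp point. The pads swing forward as they close: fully open they stand 13 mm farther back than shut.
Start: joints at [-1.44, 0.326, -0.193, 1.052, 0, 1.437], TCP at [0.144, -0.531, 0.231] pointing down, gripper open.
Joint ranges: [-2.65, 2.65], [-0.97, 1.79], [-1.3, 1.35], [-1.93, 2.1], [-1.47, 1.37], [-3.14, 3.14]. Speed limits (rad/s): [2.57, 2.57, 3.14, 3.14, 3.14, 3.14].

INTERFACE

Orientations are given as a unit quaternion [w, x, y, z].
In Python, from station import status, vision, workorder, manip gives the robot as it stands.
- The arm moves only by the tool play_rows, never from a script. Its argument "series" is a list of rows, each a list of 7 numbers: the turn, a rotation vector about the tool's x, y, z in rad, then the shift along the tool's x, y, z in cm, then the opening, from 0 (shut) to 1 (fully open). In form: [[rx, ry, rz, tx, ty, tz, gripper], ...]. A call has 1 to 8 rows; each row is the pose to reach, as a shift and turn from the pose commanded when the call began, along the tool's axes at that moment; what a row does not reach only later rows make up. A row lasts 1/10 s, in which the tool goes at most 50 mm and 8.59 degrees, less where a joint would pass 70% of its speed; a pose out of reach is approached as far as the arm can. A call with a gripper value outside its range is refused whole. The fingers move at their own pace and stop on an object; "grip_force" is the grip in N (left out, the last holds). Time passes only in rows, so rows that repeat a pose let the fingers close. It gives the time, the measured TCP pose, the force, the opening and the grip force at its end, in the units of the state.
- status.observe(): the state, without advancing time (a new reading comes with each control period).
- vision.read_camera(name): name is "scene" or "top" or "wrist"; returns a dict with "frame" (420x560x3 uint8, red, green, blue), "vfov" (degrees; the focal length in pixels is half the picture's height over the tangent of half this angle, whatever the lens; pixels are square), "cx", "cy" (the principal point, pixels), "rvec" (rotation vector, rad) and "tvec" (3), from world to camera coordinates, as OpenCV has them. Camera axes: x right, y down, z forward; pixel columns grow to the right and rows downward; lengths in m; the calibration is good to about 2 mm. A picture is of the moment at which its call begins. There is no depth.
- workorder.job_done(): hands the job in; it is judged then, once.
The state is a dict: "time_s": time; "joints": joint angles; "joint_velocities": joint speeds; "joint_efforts": joint torques, N m; "tcp_pos": TCP position; "eef_rot": TCP orientation; "force": force on the tool from outside, world axes, zero at the start; "ft_torque": the same for the moment, N m; "grip_width": opening from 0.0 (shut) to 1.0 (fully open); "gripper_force": force on a finger pad.
Only numpy, scipy, OpenCV 4.12 (cv2) and the standard library are available. Lean on these libraries where they do the work, as an engineer would, in place of code of your own. Each camera call takes 0.05 s, during which the arm holds its last target. There are 200 camera calls.

TASK

Open the black canister for servicing: lift off the ear defenders parked over it and hang them astride the bar, then let go. Then, with the canister staying seated in its holding block, unscrew the tight cap anticlockwise only until its white pointer reaches the yellow mark and the threads let go, lift it straight off, and finish still holding it, level and still, a few centimetres directly above the open neck. Leave the loose brass disc, red ring, hex key and screwdriver where they lie.

Things in the scene. Friction and masses are not known exactly. Their poses are not given: they have to be found in the camera images.
- ear_defenders: Rigid, about 0.22 kg: two orange cups with black cushions (each 60 in x, 26 in y, 66 high) on a dark steel arch 22 wide; stands on the cups, arch up, astride the canister. Origin midway between the cups at their underside; z to the crown, y from cup to cup (135 mm clear between cushions, 187 overall), x along the arch's width. Crown underside 150 mm, top 166 mm above the origin.
- crown (a point): Centre of the top of the ear defenders' flat crown pad (black, orange stripe on top): 26 wide in x, 60 long in y, 16 thick. Pinch it across x from above, fingertips not below its underside so that they clear the bar. Axes as the ear defenders.
- bar: Fixed steel bar on a post. Origin on the bench under the middle of the free length. The round bar, 12 mm thick, runs level along its x, axis 176 mm above the bench, from a red ball (18 mm, 82 mm to -x, free end) to a 20 mm post (95 mm to +x, 182 high, foot 100 x 90 x 12). Hung, the ear defenders have their x along the bar and cups either side, 32 mm above the bench.
- bar_mid (a point): Point on top of the bar at the middle of its free length, 182 mm above the bench; x along the bar towards the post. The crown pad's underside rests here, lowered from above or passed over the free end.
- nest: Fixed aluminium holding block 100 x 100 mm, walls 24 mm high, floor 6 mm thick, with a 79 mm square pocket that keeps the canister's foot from turning. Origin at the centre of its underside.
- canister: Black, loose, about 0.6 kg, stands in the block by its weight only: pulled up with the cap threaded it comes out. Origin at the centre of its underside, z along its axis: square foot 76 x 76 x 16, round body 72 across to the shoulder at 60, brass neck 41 over the thread, top 84, steel key to 91. When tight the cap's pointer lies along its x.
- yellow_mark (a point): Yellow mark on the canister's shoulder, 32 mm from its axis, 2.15 rad anticlockwise (from above) from its x axis. With the cap's white pointer here the thread is free. It is free from about 1.8 to 2.65 rad; turned farther it would thread on again.
- cap: Black knurled screw cap, 54 across, 36 high, 0.07 kg. Origin at the centre of its lower rim, z up, x towards the white pointer on its top. Tight, its rim is 60 and its top 96 mm above the canister's underside. It takes about 0.4 N m: grip firmly. Turned anticlockwise from above it climbs 1.6 mm per rad (follow it up). It may be let go and regripped on the way and stays where left.
- seal_turn (a joint): Angle (rad) of the stiff drive key in the neck that turns with the cap: 0 screwed tight, growing anticlockwise seen from above, lags the gripper by 0.1 to 0.2 (play in key and block); about 2.1 when the pointer is at the yellow mark. It keeps its value when the cap is lifted off.
- brass_disc: Loose brass disc 46 mm across, 8 thick, bystander; origin at the centre of its underside.
- red_ring: Loose red ring 60 mm across, 6 thick, bystander; origin at the centre of its underside.
- hex_key: Loose dark L-shaped hex key 110 x 32 mm, 6 thick, bystander; long arm along its x, origin under the middle of the long arm.
- screwdriver: Loose screwdriver lying along its x, about 0.2 m long, bystander.

How it is judged:
By the outcome, as a careful person would: the job done as asked, in the order asked, and still so for the second after the job is handed in, while the arm keeps its last pose, push and grip.
It also fails if it takes over 67 s, if anything falls off the work surface, if the arm or the gripper's body presses on something with over 40 N, if the wrist force passes 120 N, or if a joint passes its speed limit or range.

## Working session

There is one attempt and no reset: what is moved stays moved. The work goes in short steps, Python scripts to look and compute and a tool call to move; the robot and the scene stay as the last step left them, time stands still between calls to the robot, and variables do not carry over. Pictures are saved under pics/ and viewed, at most 10 in all, crops included, and the job is handed in when it is done.

Besides the shell and the picture viewer there is one more tool, called after "Request:" by a JSON object that holds its "fn" and its "kwargs", one argument or row to a line. play_rows: Moves the arm, as the interface text tells. Its arguments: {"type":"object","properties":{"series":{"type":"array"},"grip_force":{"type":"number"}},"required":["series"]}

```bash
ls; mkdir -p pics
cat > h.py <<'E'
import numpy as np, cv2
from scipy.spatial.transform import Rotation as R
from station import status, vision, workorder, manip
def cam(n, fn=None):
    c=vision.read_camera(n)
    if fn: cv2.imwrite('pics/'+fn, c['frame'][:,:,::-1])
    f=210/np.tan(np.radians(c['vfov'])/2)
    c['K']=np.array([[f,0,c['cx']],[0,f,c['cy']],[0,0,1.]])
    c['Rm']=cv2.Rodrigues(np.array(c['rvec'],float))[0]; c['t']=np.array(c['tvec'],float).ravel()
    return c
def pt(c,u,v,z):
    d=c['Rm'].T@np.linalg.inv(c['K'])@[u,v,1]; o=-c['Rm'].T@c['t']
    return o+d*(z-o[2])/d[2]
def proj(c,P):
    q=(c['Rm']@np.atleast_2d(P).T).T+c['t']; q=q@c['K'].T
    return q[:,:2]/q[:,2:]
E
python3 - <<'E'
from h import *
import pickle
print(status.observe(), manip.grip_point_offset)
cs={n:cam(n,n+'0.png') for n in('scene','top','wrist')}
for n,c in cs.items(): print(n,c['K'][0,0],c['cx'],c['cy'],-c['Rm'].T@c['t'])
pickle.dump(cs,open('c0.pkl','wb'))
cv2.imwrite('pics/st0.png',np.hstack([cs['scene']['frame'],cs['top']['frame']])[:,:,::-1])
E
```

```text
pics
{'time_s': 0.0, 'joints': array([-1.44018948e+00,  3.26956150e-01, -1.93588130e-01,  1.05196868e+00,
       -1.93649204e-05,  1.43659852e+00]), 'joint_velocities': array([ 0.00112363, -0.00055638,  0.00126762, -0.00082917,  0.00111627,
       -0.00101122]), 'joint_efforts': array([-4.64982634e-06, -4.43393898e+01,  2.62443638e+01,  1.54583825e-02,
       -2.10421513e-04,  4.56747301e-06]), 'tcp_pos': array([ 0.14387765, -0.53025442,  0.23049352]), 'eef_rot': array([-8.58333924e-04,  9.91247243e-01,  1.32015783e-01, -8.14134648e-06]), 'force': array([ 0.38783241, -1.02046983,  0.19700265]), 'ft_torque': array([0.01051895, 0.04655782, 0.07612732]), 'gripper_force': 0.0, 'grip_width': 0.9975087266501015} 0.0187
scene 388.2015904287137 280.27698470336315 207.07556582566102 [1.03661926 0.02614038 0.57732171]
top 385.8040457601624 272.87656712095287 210.72010907842557 [0.38229128 0.00963861 1.02772973]
wrist 344.8420297528525 274.0809213480551 201.8799072485114 [ 0.21175711 -0.51272949  0.37306095]
```

View pics/top0.png

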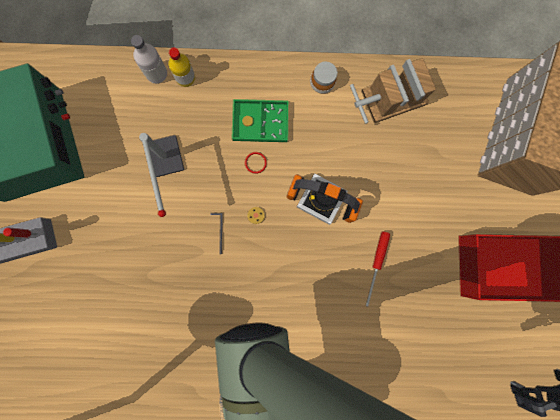

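View pics/scene0.png

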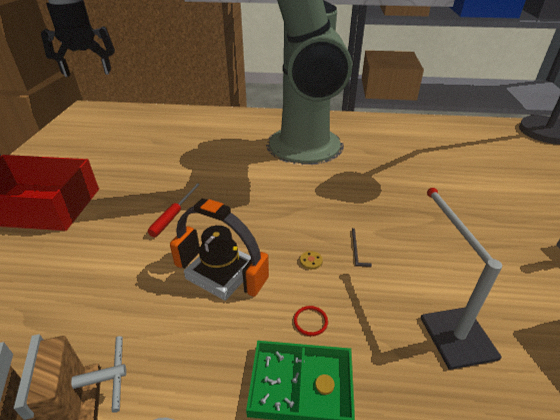

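The top view shows the ear defenders at about (325,197), the bar ball at (161,213) and the post top at (144,136). The robot is at the bottom. I'll zoom in next.

Run:
```python
import cv2,numpy as np
t=cv2.imread('pics/top0.png'); s=cv2.imread('pics/scene0.png')
a=cv2.resize(t[165:230,280:370],(396,286),interpolation=cv2.INTER_CUBIC) #4.4
b=cv2.resize(t[125:220,135:190][:, :],(232,400),interpolation=cv2.INTER_CUBIC)
c=cv2.resize(s[190:310,165:280],(383,400),interpolation=cv2.INTER_CUBIC) #3.333
im=np.zeros((600,800,3),np.uint8)
im[:286,:396]=a; im[:400,400:783]=c[:,:383]
b=cv2.resize(t[125:220,135:195],(190,300)); im[290:590,:190]=b #3.16
cv2.imwrite('pics/z1.png',im)
```

```text
(no output)
```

View pics/z1.png

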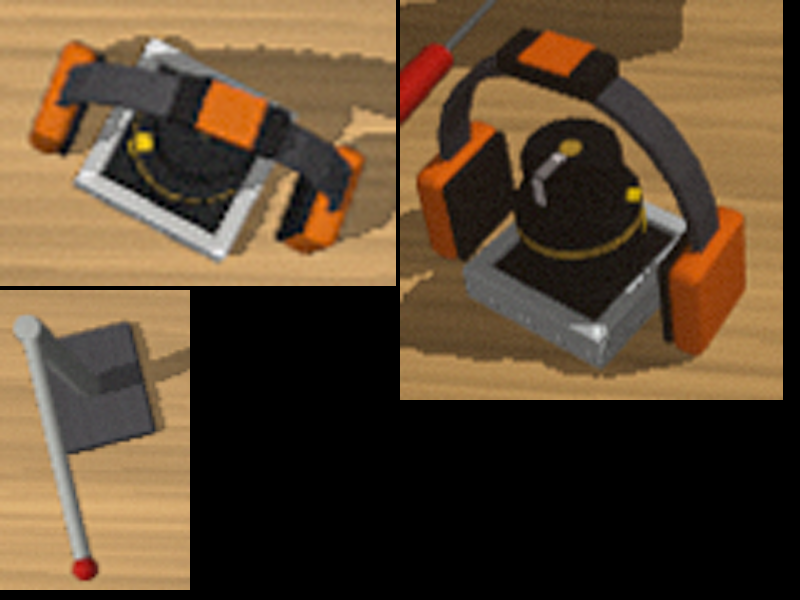

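Zoom: the crown stripe is at top-view (333,191) and scene (212,206). The yellow mark is at top (312,197) and scene (235,248). The pointer runs towards the lower left in the scene view. The nest corners are visible.

Run:
```python
from h import *
import pickle
cs=pickle.load(open('c0.pkl','rb')); t,s=cs['top'],cs['scene']
def a(x,y): return (x/4.4+280-.4,y/4.4+165-.4)
def sc(x,y): return ((x-400)/3.333+165-.35,y/3.333+190-.35)
def b(x,y): return (x/3.163+135-.3,(y-290)/3.158+125-.3)
P=lambda n,c,uv,z: print(n,pt(c,*uv,z).round(4))
P('crown t',t,a(234,115),.166); P('crown s',s,sc(558,53),.166)
for n,x,y in(('padL',176,97),('padR',287,130),('stripe1',212,80),('stripe2',272,98),('stripe3',254,150),('stripe4',195,130)): P(n,t,a(x,y),.166)
for n,x,y in(('str1',535,30),('str2',597,43),('str3',574,77),('str4',520,62)): P(n,s,sc(x,y),.166)
for n,x,y in(('nT',153,42),('nL',77,183),('nB',220,260)): P(n,t,a(x,y),.024)
for n,x,y in(('nB/front',600,335),('nleft',467,265),('nright',688,228)): P(n,s,sc(x,y),.024)
P('mark t',t,a(142,142),.066);P('mark s',s,sc(633,194),.066)
P('capTop center s',s,sc(571,147),.102);P('ptr edge s',s,sc(541,178),.102)
P('ball t',t,b(85,568),.176);P('ball s',s,(433,192),.176)
P('post t',t,b(27,328),.182);P('post s',s,(494,266),.182)
# cup bottoms
for n,x,y in(('cupL outer',32,145),('cupR outer',0,0)): P(n,t,a(x,y),0)
# color centroids
h=cv2.cvtColor(t['frame'],cv2.COLOR_RGB2HSV)
m=cv2.inRange(h,(0,150,120),(6,255,255))|cv2.inRange(h,(174,150,120),(180,255,255)); m[:,:150]=0;m[:,175:]=0;m[:205]=0;m[220:]=0
y,x=np.nonzero(m);print('ball px',x.mean(),y.mean(),len(x)); P('ball',t,(x.mean(),y.mean()),.176)
m=cv2.inRange(h,(8,180,130),(18,255,255)); m[:, :310]=0;m[:,350:]=0;m[:180]=0;m[205:]=0
n,l,st,ce=cv2.connectedComponentsWithStats(m)
for i in range(1,n):
  if st[i][4]>15: print('or',ce[i],st[i][4],pt(t,*ce[i],.166), cv2.minAreaRect(np.argwhere(l==i)[:,::-1].astype(np.float32)))
h=cv2.cvtColor(s['frame'],cv2.COLOR_RGB2HSV)
m=cv2.inRange(h,(8,180,130),(18,255,255)); m[:, :190]=0;m[:,235:]=0;m[:195]=0;m[218:]=0
n,l,st,ce=cv2.connectedComponentsWithStats(m)
for i in range(1,n):
  if st[i][4]>15: print('or s',ce[i],st[i][4],pt(s,*ce[i],.166))
h=cv2.cvtColor(s['frame'],cv2.COLOR_RGB2HSV)
m=cv2.inRange(h,(0,150,80),(6,255,255))|cv2.inRange(h,(174,150,80),(180,255,255)); m[:,:420]=0;m[:,445:]=0;m[:180]=0;m[205:]=0
y,x=np.nonzero(m);print('ball px s',x.mean(),y.mean(),len(x)); P('ball',s,(x.mean(),y.mean()),.176)
```

```text
crown t [ 0.5249 -0.1438  0.166 ]
crown s [ 0.5289 -0.1396  0.166 ]
padL [ 0.5335 -0.1138  0.166 ]
padR [ 0.5177 -0.1713  0.166 ]
stripe1 [ 0.5429 -0.1324  0.166 ]
stripe2 [ 0.5342 -0.1635  0.166 ]
stripe3 [ 0.5069 -0.1542  0.166 ]
stripe4 [ 0.5166 -0.1237  0.166 ]
str1 [ 0.5109 -0.1562  0.166 ]
str2 [ 0.5188 -0.1214  0.166 ]
str3 [ 0.5473 -0.1271  0.166 ]
str4 [ 0.538  -0.1572  0.166 ]
nT [ 0.5917 -0.12    0.024 ]
nL [ 0.505  -0.0752  0.024 ]
nB [ 0.4609 -0.1611  0.024 ]
nB/front [ 0.5936 -0.1171  0.024 ]
nleft [ 0.5509 -0.2033  0.024 ]
nright [ 0.51   -0.0819  0.024 ]
mark t [ 0.5245 -0.1087  0.066 ]
mark s [ 0.5269 -0.1085  0.066 ]
capTop center s [ 0.5302 -0.1393  0.102 ]
ptr edge s [ 0.5556 -0.1496  0.102 ]
ball t [0.465  0.2367 0.176 ]
ball s [0.4674 0.2394 0.176 ]
post t [0.634  0.2845 0.182 ]
post s [0.6437 0.2833 0.182 ]
cupL outer [ 0.5308 -0.0494  0.    ]
cupR outer [ 0.6207 -0.0281  0.    ]
ball px 160.51724137931035 213.10344827586206 29
ball [0.4641 0.2389 0.176 ]
or [332.08387097 190.67096774] 155 [ 0.5249751  -0.14223433  0.166     ] ((332.0517578125, 190.62071228027344), (13.92715072631836, 11.141719818115234), 21.801406860351562)
or s [211.46551724 205.36206897] 174 [ 0.52852775 -0.1407468   0.166     ]
ball px s 431.59574468085106 190.91489361702128 47
ball [0.4643 0.2377 0.176 ]
```

```bash
cat >> h.py <<'E'
def go(p,phi):
    """row numbers to bring TCP to p, tool down, finger line (tool y) at world angle phi deg"""
    s=status.observe(); q=s['eef_rot']; Rc=R.from_quat([q[1],q[2],q[3],q[0]]); f=np.radians(phi)
    y=np.array([np.cos(f),np.sin(f),0]); z=np.array([0,0,-1.]); Rt=R.from_matrix(np.c_[np.cross(y,z),y,z])
    print('t',round(s['time_s'],2),'tcp',s['tcp_pos'].round(4),'phi',np.degrees(np.arctan2(Rc.as_matrix()[1,1],Rc.as_matrix()[0,1])).round(2),'row',(Rc.inv()*Rt).as_rotvec().round(4),(Rc.inv().apply(np.array(p)-s['tcp_pos'])*100).round(2),
      'F',s['force'].round(1),'w',round(float(s['grip_width']),3),'gf',round(float(s['gripper_force']),1),'j',s['joints'].round(2))
E
python3 -c "
from h import *
go([.5265,-.1415,.225],-16.5)"
```

```text
t 0.15 tcp [ 0.1439 -0.5304  0.2307] phi -74.83 row [-1.000e-03 -8.000e-04 -1.018e+00] [ 47.1  -27.52   0.61] F [ 0.3  0.3 -0.3] w 1.003 gf 0.0 j [-1.44  0.33 -0.19  1.05  0.    1.44]
```

Request:
{"fn": "play_rows", "kwargs": {
  "series": [
    [0,0,-0.08,3,-1.8,0,1],
    [0,0,-0.17,7,-4.1,0,1],
    [0,0,-0.27,11,-6.4,0,1],
    [0,0,-0.37,15,-8.8,0,1],
    [0,0,-0.47,19,-11.1,0,1],
    [0,0,-0.58,23,-13.4,0,1],
    [0,0,-0.69,27,-15.8,0,1],
    [0,0,-0.8,31,-18.1,0,1]
  ],
  "grip_force": 40
}}

```text
time_s: 0.95
tcp_pos: [0.3967, -0.2733, 0.2312]
eef_rot: [-0.0, 0.86, 0.509, -0.0]
force: [1.1, -1.0, -0.0]
grip_width: 1.002
gripper_force: 0.0
```

```bash
python3 -c "
from h import *
go([.5265,-.1415,.225],-16.5)"
```

```text
t 0.95 tcp [ 0.3967 -0.2733  0.2312] phi -28.74 row [-1.000e-04 -0.000e+00 -2.136e-01] [17.8   5.04  0.62] F [ 1.1 -1.  -0. ] w 1.002 gf 0.0 j [-0.76  0.2  -0.36  1.01 -0.    1.32]
```

Request:
{"fn": "play_rows", "kwargs": {
  "series": [
    [0,0,-0.05,4.5,1.3,0.2,1],
    [0,0,-0.1,9,2.5,0.4,1],
    [0,0,-0.16,13.5,3.8,0.6,1],
    [0,0,-0.214,17.8,5.04,0.62,1],
    [0,0,-0.214,17.8,5.04,0.62,1],
    [0,0,-0.214,17.8,5.04,0.62,1]
  ]
}}

```text
time_s: 1.55
tcp_pos: [0.5262, -0.1429, 0.2245]
eef_rot: [-0.0, 0.802, 0.598, -0.001]
force: [0.2, -1.1, 0.6]
grip_width: 1.003
gripper_force: 0.0
```

Run:
```python
from h import *
go([.5265,-.1415,.152],-16.5)
w=cam('wrist','w1.png'); t=cam('top')
P=proj(w,[[.5265,-.1415,.166]]); print(P)
im=cv2.imread('pics/w1.png'); 
f=np.radians(-16.5); ex=np.array([np.cos(f),np.sin(f),0]); ey=np.array([-np.sin(f),np.cos(f),0])
c=np.array([.5265,-.1415,.166])
q=proj(w,[c+a*.013*ex+b*.03*ey for a,b in((1,1),(1,-1),(-1,-1),(-1,1))]); print(q.round(1))
cv2.polylines(im,[q.round().astype(int)],True,(0,255,0),1)
cv2.imwrite('pics/w1b.png',im)
print(-w['Rm'].T@w['t'])
```

```text
t 1.55 tcp [ 0.5262 -0.1429  0.2245] phi -16.62 row [-0.0012  0.0003 -0.002 ] [0.14 0.   7.25] F [ 0.2 -1.1  0.6] w 1.003 gf 0.0 j [-0.4   0.32 -0.22  1.03 -0.    1.46]
[[272.74138232 218.04417226]]
[[294.6 169.9]
 [293.2 262.6]
 [252.5 262.6]
 [250.6 169.9]]
[ 0.54685351 -0.07650802  0.36695865]
```

View pics/w1b.png

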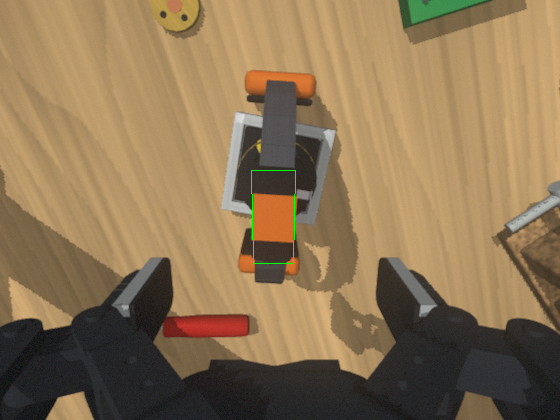

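Wrist view: the projected pad outline (250–295, 170–263) coincides with the black pad and its orange stripe. The cups at (280,83) and (269,265) show about 2.5° more clockwise yaw. I'll descend and pinch.

Request:
{"fn": "play_rows", "kwargs": {
  "series": [
    [0,0,0.02,0.14,0,1.5,1],
    [0,0,0.042,0.14,0,4,1],
    [0,0,0.042,0.14,0,6.2,1],
    [0,0,0.042,0.14,0,7.2,1],
    [0,0,0.042,0.14,0,7.25,0.2],
    [0,0,0.042,0.14,0,7.25,0.2],
    [0,0,0.042,0.14,0,7.25,0.2],
    [0,0,0.042,0.14,0,7.25,0.2]
  ],
  "grip_force": 40
}}

```text
time_s: 2.45
tcp_pos: [0.5272, -0.1428, 0.1537]
eef_rot: [0.001, 0.815, 0.58, 0.0]
force: [-1.4, 0.2, -0.1]
grip_width: 0.327
gripper_force: 0.1
```

```bash
python3 -c "
from h import *
go([.5265,-.1415,.152],-19)"
```

```text
t 2.45 tcp [ 0.5272 -0.1428  0.1537] phi -19.15 row [ 0.0019  0.0002 -0.0026] [ 0.1  -0.11  0.17] F [-1.4  0.2 -0.1] w 0.327 gf 0.1 j [-0.4   0.38 -0.32  0.87 -0.    1.51]
```

Request:
{"fn": "play_rows", "kwargs": {
  "series": [
    [0,0,0,0,0,0.05,0.1],
    [0,0,0,0,0,0.1,0.1],
    [0,0,0,0,0,0.1,0.1],
    [0,0,0,0,0,0.1,0.1]
  ],
  "grip_force": 40
}}

```text
time_s: 2.85
tcp_pos: [0.5273, -0.1428, 0.1537]
eef_rot: [0.001, 0.815, 0.58, 0.0]
force: [-2.8, 0.9, 10.1]
grip_width: 0.291
gripper_force: 39.5
```

```bash
python3 -c "
from h import *
go([.5265,-.1415,.152],-19)"
```

```text
t 2.85 tcp [ 0.5273 -0.1428  0.1537] phi -19.17 row [ 0.0026  0.0007 -0.0029] [ 0.1  -0.12  0.17] F [-2.8  0.9 10.1] w 0.291 gf 39.5 j [-0.4   0.38 -0.32  0.86 -0.    1.51]
```

Request:
{"fn": "play_rows", "kwargs": {
  "series": [
    [0,0,0,0,0,-0.7,0.1],
    [0,0,0,0,0,-2.2,0.1],
    [0,0,0,0,0,-4.5,0.1],
    [0,0,0,0,0,-7.5,0.1],
    [0,0,0,0,0,-11,0.1],
    [0,0,0,0,0,-14.5,0.1],
    [0,0,0,0,0,-18,0.1],
    [0,0,0,0,0,-20.5,0.1]
  ]
}}

```text
time_s: 3.65
tcp_pos: [0.5268, -0.1424, 0.3594]
eef_rot: [0.001, 0.815, 0.58, 0.001]
force: [0.2, -0.4, -1.5]
grip_width: 0.296
gripper_force: 40.1
```

Run:
```python
from h import *
go([.5436,.2597,.36],15.3)
c=cam('scene','s2.png'); t=cam('top','t2.png')
for n,P in (('ball',[.4645,.238,.176]),('post',[.634,.2845,.182]),('mid',[.5436,.2597,.182])): print(n,proj(c,[P]).round(1),proj(t,[P]).round(1))
a=c['frame'][150:330,150:290]; b=t['frame'][150:240,280:370]; d=c['frame'][170:300,410:520]
im=np.zeros((600,800,3),np.uint8)
im[:540,:420]=cv2.resize(a,None,fx=3,fy=3,interpolation=cv2.INTER_CUBIC)
im[:270,430:700]=cv2.resize(b,None,fx=3,fy=3,interpolation=cv2.INTER_CUBIC)
im[280:540,430:650]=cv2.resize(d,None,fx=2,fy=2)
cv2.imwrite('pics/z2.png',im[:,:,::-1])
```

```text
t 3.65 tcp [ 0.5268 -0.1424  0.3594] phi -19.12 row [ 0.0023  0.0008 -0.6007] [ 38.54 -11.58  -0.09] F [ 0.2 -0.4 -1.5] w 0.296 gf 40.1 j [-0.4   0.27  0.05  1.35  0.    1.51]
ball [[431.8 191. ]] [[161.  212.9]]
post [[492.5 260.9]] [[143.2 136.7]]
mid [[457.3 218.1]] [[152.2 176.8]]
```

View pics/z2.png

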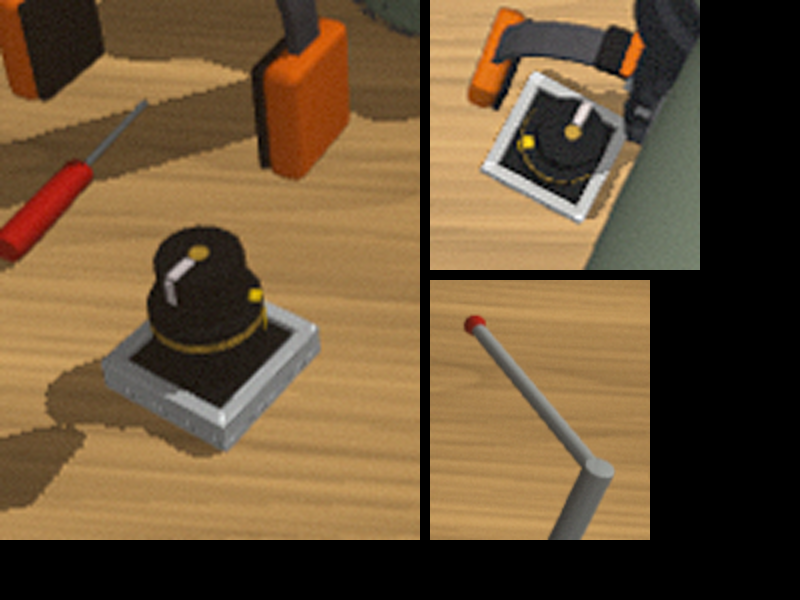

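The ears are lifted level, and the canister stays seated. The cap's brass dot is at scene (216,234) and the pointer tip at (206,244). The post top is at scene (495,263). Carrying over the bar.

Request:
{"fn": "play_rows", "kwargs": {
  "series": [
    [0,0,-0.02,0.8,-0.2,0,0.1],
    [0,0,-0.05,2.5,-0.8,0,0.1],
    [0,0,-0.1,5.2,-1.6,0,0.1],
    [0,0,-0.16,8.5,-2.6,0,0.1],
    [0,0,-0.22,12,-3.6,0,0.1],
    [0,0,-0.28,15.5,-4.7,0,0.1],
    [0,0,-0.34,19,-5.7,0,0.1],
    [0,0,-0.4,22.5,-6.8,0,0.1]
  ]
}}

```text
time_s: 4.55
tcp_pos: [0.5348, 0.0945, 0.3543]
eef_rot: [-0.001, 0.682, 0.731, -0.001]
force: [1.2, -0.7, -2.2]
grip_width: 0.29
gripper_force: 40.1
```

Run:
```python
from h import *
import pickle
go([.5437,.2592,.36],15)
cs=pickle.load(open('c0.pkl','rb')); t,s=cs['top'],cs['scene']
S=lambda x,y:(x/3+150-.33,y/3+150-.33); T=lambda x,y:((x-430)/3+280-.33,y/3+150-.33)
print('post',pt(s,494.7,263.2,.182))
c1=pt(s,*S(200,253),.102);c2=pt(t,*T(573,132),.102);print('cap',c1,c2)
e1=pt(s,*S(168,281),.102);e2=pt(t,*T(586,103),.102);print('ptr',e1,e2,[np.degrees(np.arctan2(*(e-c)[1::-1])) for e,c in((e1,c1),(e2,c2))])
m1=pt(s,*S(256,295),.066);m2=pt(t,*T(527,142),.066);print('mark',m1,m2)
n=[pt(t,*T(x,y),.024) for x,y in((537,72),(482,170),(580,221))];print('nest t',np.round(n,4),(n[0]+n[2])/2)
n=[pt(s,*S(x,y),.024) for x,y in((318,328),(104,366),(224,425))];print('nest s',np.round(n,4),(n[0]+n[1])/2)
c=(c1+c2)/2
for m in(m1,m2): print(np.degrees(np.arctan2(*(m-c)[1::-1])),np.hypot(*(m-c)[:2]))
```

```text
t 4.55 tcp [0.5348 0.0945 0.3543] phi 3.99 row [-0.0037 -0.0008 -0.1922] [16.37  2.03 -0.57] F [ 1.2 -0.7 -2.2] w 0.29 gf 40.1 j [0.04 0.27 0.04 1.35 0.   1.54]
post [0.63821829 0.28603251 0.182     ]
cap [ 0.5308299  -0.13844492  0.102     ] [ 0.52790604 -0.14194385  0.102     ]
ptr [ 0.55646485 -0.15171848  0.102     ] [ 0.55201751 -0.15243801  0.102     ] [np.float64(-27.37473558810581), np.float64(-23.520355357888914)]
mark [ 0.52721084 -0.10757106  0.066     ] [ 0.52413278 -0.10905033  0.066     ]
nest t [[ 0.593  -0.1225  0.024 ]
 [ 0.5047 -0.075   0.024 ]
 [ 0.4618 -0.1612  0.024 ]] [ 0.52742737 -0.14187598  0.024     ]
nest s [[ 0.5117 -0.0726  0.024 ]
 [ 0.5572 -0.2023  0.024 ]
 [ 0.5963 -0.1171  0.024 ]] [ 0.53442814 -0.13740524  0.024     ]
93.78302702401196 0.032694568242218225
99.54199027022037 0.0315810027846743
```

Request:
{"fn": "play_rows", "kwargs": {
  "series": [
    [0,0,-0.05,3.2,0.3,-0.1,0.1],
    [0,0,-0.1,6.6,0.8,-0.2,0.1],
    [0,0,-0.14,10,1.2,-0.3,0.1],
    [0,0,-0.17,13,1.6,-0.4,0.1],
    [0,0,-0.19,15.2,1.9,-0.5,0.1],
    [0,0,-0.195,16.2,2.0,-0.5,0.1],
    [0,0,-0.195,16.4,2.0,-0.5,0.1],
    [0,0,-0.195,16.4,2.0,-0.5,0.1]
  ]
}}

```text
time_s: 5.35
tcp_pos: [0.5447, 0.257, 0.3606]
eef_rot: [-0.0, 0.609, 0.793, -0.001]
force: [0.6, -0.1, -1.9]
grip_width: 0.288
gripper_force: 40.1
```

Run:
```python
from h import *
go([.5435,.2598,.186],15.4)
w=cam('wrist','w3.png'); s=cam('scene'); t=cam('top')
im=w['frame'].copy()
for P in ([.4645,.238,.176],[.636,.2852,.182],[.5435,.2598,.182]):
  q=proj(w,[P])[0]; print(q); cv2.circle(im,tuple(int(i) for i in q.round()),4,(0,255,0),1)
o=np.zeros((600,800,3),np.uint8); o[:420,:560]=im
o[:420,560:]=s['frame'][:,320:]; o[420:600,:400]=cv2.resize(t['frame'][120:230,80:325],(400,180))
cv2.imwrite('pics/w3b.png',o[:,:,::-1])
```

```text
t 5.35 tcp [0.5447 0.257  0.3606] phi 14.95 row [-0.0019  0.0006 -0.0078] [ 3.200e-01 -1.000e-02  1.746e+01] F [ 0.6 -0.1 -1.9] w 0.288 gf 40.1 j [ 0.32  0.39  0.22  1.41 -0.    1.63]
[188.67456957 174.60983702]
[374.890623  174.6911504]
[273.54931358 175.27461689]
```

View pics/w3b.png

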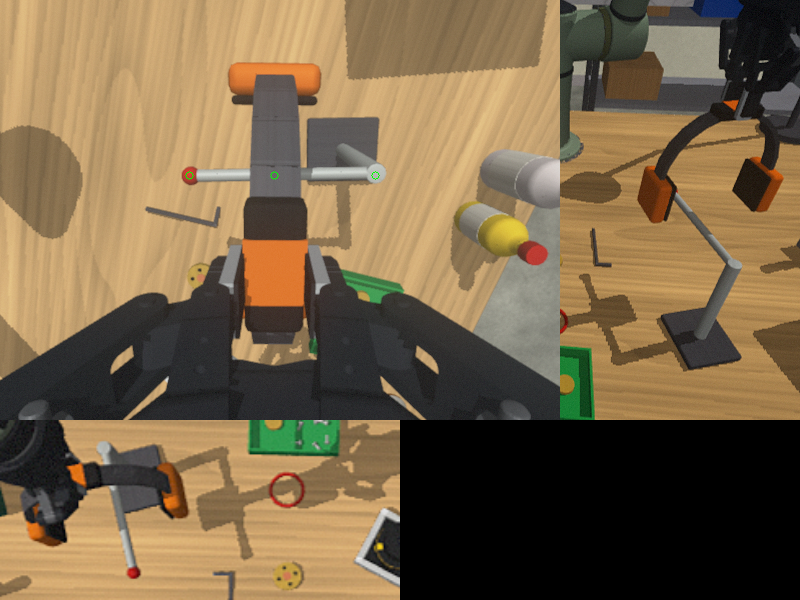

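The wrist view confirms it: the projected ball (189,175), post (375,175) and bar middle (274,175) all land on the bar, and the pad is squarely pinched. Lowering.

Request:
{"fn": "play_rows", "kwargs": {
  "series": [
    [0,0,-0.007,0.2,0,1,0.1],
    [0,0,-0.007,0.32,0,3.5,0.1],
    [0,0,-0.007,0.32,0,7,0.1],
    [0,0,-0.007,0.32,0,10.5,0.1],
    [0,0,-0.007,0.32,0,13.5,0.1],
    [0,0,-0.007,0.32,0,15.5,0.1],
    [0,0,-0.007,0.32,0,16.6,0.1],
    [0,0,-0.007,0.32,0,17,0.1]
  ]
}}

```text
time_s: 6.3
tcp_pos: [0.5437, 0.2599, 0.1902]
eef_rot: [-0.001, 0.607, 0.795, -0.001]
force: [-0.4, -0.3, -1.7]
grip_width: 0.289
gripper_force: 40.1
```

Request:
{"fn": "play_rows", "kwargs": {
  "series": [
    [0,0,0,0,0,0.1,0.1],
    [0,0,0,0,0,0.2,0.1],
    [0,0,0,0,0,0.3,0.1],
    [0,0,0,0,0,0.4,0.1],
    [0,0,0,0,0,0.4,0.1]
  ]
}}

```text
time_s: 6.8
tcp_pos: [0.5445, 0.2606, 0.1879]
eef_rot: [0.0, 0.606, 0.795, 0.0]
force: [-0.2, 0.1, -2.2]
grip_width: 0.292
gripper_force: 40.1
```

```bash
python3 -c "
from h import *
go([.5435,.2598,.1855],15.4)"
```

```text
t 6.8 tcp [0.5445 0.2606 0.1879] phi 15.36 row [ 0.0005 -0.     -0.0007] [-0.05 -0.12  0.24] F [-0.2  0.1 -2.2] w 0.292 gf 40.1 j [ 0.32  0.45 -0.11  1.   -0.    1.63]
```

Request:
{"fn": "play_rows", "kwargs": {
  "series": [
    [0,0,0,0,0,0.1,0.1],
    [0,0,0,0,0,0.2,0.1],
    [0,0,0,0,0,0.25,0.1],
    [0,0,0,0,0,0.25,0.1]
  ]
}}

```text
time_s: 7.2
tcp_pos: [0.5445, 0.2605, 0.1856]
eef_rot: [0.0, 0.606, 0.795, 0.0]
force: [-1.0, -0.5, 1.9]
grip_width: 0.291
gripper_force: 40.6
```

```bash
python3 -c "
from h import *
go([.5435,.2598,.1855],15.4)"
```

```text
t 7.2 tcp [0.5445 0.2605 0.1856] phi 15.36 row [ 0.0005 -0.     -0.0008] [-0.05 -0.12  0.01] F [-1.  -0.5  1.9] w 0.291 gf 40.6 j [ 0.32  0.46 -0.12  1.   -0.    1.63]
```

Request:
{"fn": "play_rows", "kwargs": {
  "series": [
    [0,0,0,0,0,0,0.35],
    [0,0,0,0,0,0,0.42],
    [0,0,0,0,0,0,0.5],
    [0,0,0,0,0,0,0.6],
    [0,0,0,0,0,0,0.6],
    [0,0,0,0,0,0,0.6]
  ]
}}

```text
time_s: 7.8
tcp_pos: [0.5444, 0.2605, 0.1851]
eef_rot: [-0.0, 0.606, 0.795, -0.0]
force: [-0.2, 0.5, -0.3]
grip_width: 0.6
gripper_force: 0.0
```

Request:
{"fn": "play_rows", "kwargs": {
  "series": [
    [0,0,0,0,0,-0.5,0.6],
    [0,0,0,0,0,-1.5,0.6],
    [0,0,0,0,0,-3,0.7],
    [0,0,0,0,0,-5,0.8],
    [0,0,0,0,0,-7,0.9],
    [0,0,0,0,0,-7.5,1]
  ]
}}

```text
time_s: 8.4
tcp_pos: [0.5458, 0.261, 0.2634]
eef_rot: [0.001, 0.606, 0.795, 0.002]
force: [0.5, -0.2, 0.7]
grip_width: 0.999
gripper_force: 0.0
```

Run:
```python
from h import *
go([.529,-.140,.23],62)
s=cam('scene'); t=cam('top'); w=cam('wrist')
o=np.zeros((600,800,3),np.uint8)
o[:420,:240]=s['frame'][:,320:]; o[:420,240:]=w['frame']; o[420:600,:400]=cv2.resize(t['frame'][120:230,80:325],(400,180))
cv2.imwrite('pics/w4.png',o[:,:,::-1])
```

```text
t 8.4 tcp [0.5458 0.261  0.2634] phi 15.36 row [ 0.0048  0.0018 -0.814 ] [-38.23 -12.26   3.27] F [ 0.5 -0.2  0.7] w 0.999 gf 0.0 j [ 0.32  0.41  0.01  1.17 -0.    1.63]
```

View pics/w4.png

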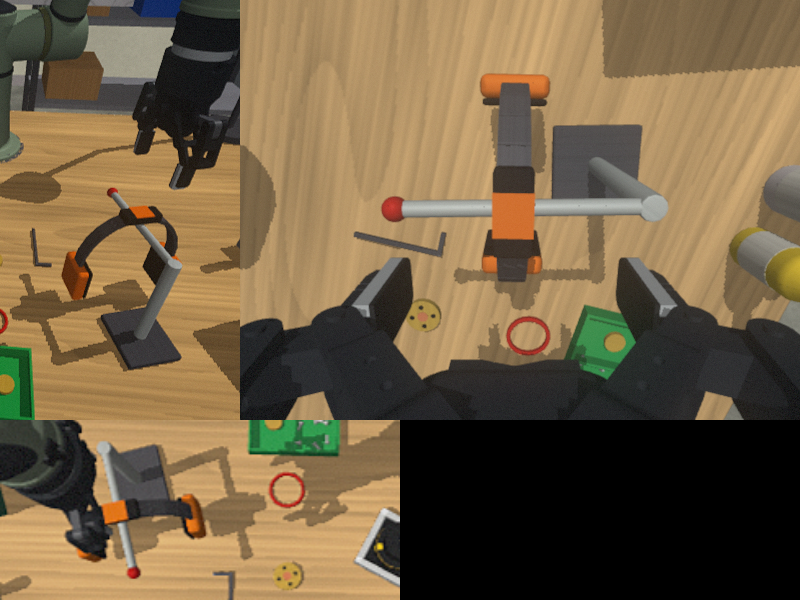

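The ears hang astride the bar at its middle, with the stripe at wrist-view (273,215). Now moving to the cap.

Request:
{"fn": "play_rows", "kwargs": {
  "series": [
    [0,0,-0.03,-1.5,-0.5,0,1],
    [0,0,-0.1,-5,-1.6,0,1],
    [0,0,-0.19,-9.3,-3,0,1],
    [0,0,-0.28,-13.7,-4.4,0,1],
    [0,0,-0.37,-18,-5.8,0,1],
    [0,0,-0.46,-22.3,-7.1,0,1],
    [0,0,-0.55,-26.5,-8.5,0,1],
    [0,0,-0.64,-30.5,-9.8,0,1]
  ]
}}

```text
time_s: 9.35
tcp_pos: [0.5296, -0.0613, 0.2589]
eef_rot: [-0.001, 0.324, 0.946, -0.0]
force: [0.2, -0.5, 1.1]
grip_width: 0.999
gripper_force: 0.0
```

```bash
python3 -c "
from h import *
go([.529,-.140,.23],62)"
```

```text
t 9.35 tcp [ 0.5296 -0.0613  0.2589] phi 52.22 row [-0.0006 -0.0018 -0.1707] [-4.78 -6.25  2.89] F [ 0.2 -0.5  1.1] w 0.999 gf 0.0 j [-0.25  0.28 -0.19  1.11 -0.    0.41]
```

Request:
{"fn": "play_rows", "kwargs": {
  "series": [
    [0,0,-0.09,-2.4,-3.1,1,1],
    [0,0,-0.15,-4,-5.3,2,1],
    [0,0,-0.17,-4.7,-6.2,2.8,1],
    [0,0,-0.17,-4.8,-6.25,2.9,1],
    [0,0,-0.17,-4.8,-6.25,2.9,1],
    [0,0,-0.17,-4.8,-6.25,2.9,1]
  ]
}}

```text
time_s: 9.95
tcp_pos: [0.53, -0.1375, 0.2311]
eef_rot: [-0.0, 0.244, 0.97, 0.0]
force: [-0.7, 0.7, -0.5]
grip_width: 1.001
gripper_force: 0.0
```

Run:
```python
from h import *
go([.529,-.140,.076],62)
w=cam('wrist','w5.png'); im=w['frame'].copy()
c=np.array([.529,-.14,0])
th=np.linspace(0,2*np.pi,60)
for r,z,col in((.027,.102,(0,255,0)),(.036,.066,(0,255,255))):
  q=proj(w,c+np.c_[r*np.cos(th),r*np.sin(th),0*th+z]); cv2.polylines(im,[q.round().astype(int)],True,col,1)
print(proj(w,[c+[0,0,.102]]))
f=np.radians(-27)
q=proj(w,[c+[0,0,.102],c+[.027*np.cos(f),.027*np.sin(f),.102]]).round().astype(int); cv2.line(im,tuple(map(int,q[0])),tuple(map(int,q[1])),(0,255,0),1)
o=np.hstack([w['frame'][60:330,170:380],im[60:330,170:380]])
cv2.imwrite('pics/w5b.png',cv2.resize(o,None,fx=1.9,fy=1.9,interpolation=cv2.INTER_CUBIC)[:,:,::-1])
```

```text
t 9.95 tcp [ 0.53   -0.1375  0.2311] phi 61.81 row [ 0.0003 -0.0004 -0.0033] [-0.04 -0.28 15.51] F [-0.7  0.7 -0.5] w 1.001 gf 0.0 j [-0.39  0.32 -0.2   1.05  0.    0.1 ]
[[271.16045482 191.85735463]]
```

View pics/w5b.png

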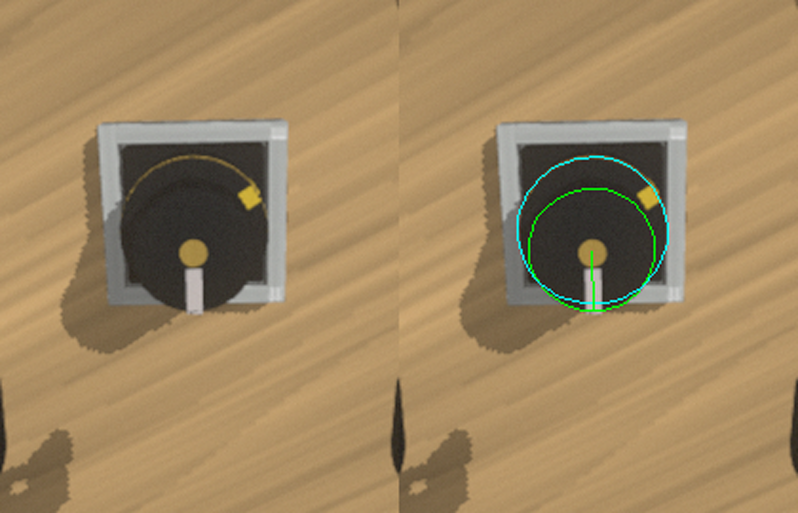

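Wrist view: the cap's dot is at (272,193), within 0.5 mm of my estimate. The pointer points straight down, square to the finger line, and the mark is at (301,163). Descending to grip.

Request:
{"fn": "play_rows", "kwargs": {
  "series": [
    [0,0,0,-0.05,-0.15,1,1],
    [0,0,0,-0.09,-0.28,3.5,1],
    [0,0,0,-0.09,-0.28,7,1],
    [0,0,0,-0.09,-0.28,10.5,1],
    [0,0,0,-0.09,-0.28,13.3,1],
    [0,0,0,-0.09,-0.28,15,1],
    [0,0,0,-0.09,-0.28,15.6,1],
    [0,0,0,-0.09,-0.28,15.8,1]
  ],
  "grip_force": 90
}}

```text
time_s: 10.8
tcp_pos: [0.5291, -0.1407, 0.0724]
eef_rot: [-0.001, 0.244, 0.97, 0.0]
force: [-0.2, -0.4, 0.5]
grip_width: 1.001
gripper_force: 0.0
```

Request:
{"fn": "play_rows", "kwargs": {
  "series": [
    [0,0,0,0,0,0,0.75],
    [0,0,0,0,0,0,0.65],
    [0,0,0,0,0,0,0.5],
    [0,0,0,0,0,0,0.5],
    [0,0,0,0,0,0,0.5]
  ]
}}

```text
time_s: 11.3
tcp_pos: [0.5309, -0.1415, 0.0748]
eef_rot: [0.002, 0.244, 0.97, 0.0]
force: [-0.4, 2.0, 6.2]
grip_width: 0.609
gripper_force: 94.5
```

```bash
python3 -c "
from h import *
go([.5295,-.1402,.073],62)
print(status.observe()['ft_torque'])"
```

```text
t 11.3 tcp [ 0.5309 -0.1415  0.0748] phi 61.78 row [ 0.0009  0.0032 -0.0039] [0.19 0.05 0.18] F [-0.4  2.   6.2] w 0.609 gf 94.5 j [-0.4   0.48 -0.4   0.69  0.    0.1 ]
[0.15874436 0.06844738 0.02318557]
```

Request:
{"fn": "play_rows", "kwargs": {
  "series": [
    [0,0,-0.05,0,0,0,0.5],
    [0,0,-0.12,0,0,-0.01,0.5],
    [0,0,-0.2,0,0,-0.02,0.5],
    [0,0,-0.28,0,0,-0.03,0.5],
    [0,0,-0.36,0,0,-0.045,0.5],
    [0,0,-0.44,0,0,-0.06,0.5],
    [0,0,-0.5,0,0,-0.07,0.5],
    [0,0,-0.5,0,0,-0.07,0.5]
  ]
}}

```text
time_s: 12.1
tcp_pos: [0.5312, -0.1401, 0.0752]
eef_rot: [0.002, -0.004, 1.0, 0.001]
force: [2.2, 5.3, 3.7]
grip_width: 0.609
gripper_force: 94.2
```

Run:
```python
from h import *
go([.5295,-.1402,.0755],62+131)
print(status.observe()['ft_torque'])
t=cam('top'); s=cam('scene'); h=lambda c:cv2.cvtColor(c['frame'],cv2.COLOR_RGB2HSV)
cv2.imwrite('pics/s6.png',s['frame'][:,:,::-1])
```

```text
t 12.1 tcp [ 0.5312 -0.1401  0.0752] phi 90.48 row [-0.0019  0.0053 -1.7893] [ 0.17 -0.01 -0.03] F [2.2 5.3 3.7] w 0.609 gf 94.2 j [-0.39  0.48 -0.4   0.69  0.   -0.4 ]
[ 1.00412421 -0.36219995 -0.26734164]
```

Request:
{"fn": "play_rows", "kwargs": {
  "series": [
    [0,0,-0.07,0,0,-0.01,0.5],
    [0,0,-0.15,0,0,-0.02,0.5],
    [0,0,-0.25,0,0,-0.04,0.5],
    [0,0,-0.35,0,0,-0.055,0.5],
    [0,0,-0.45,0,0,-0.07,0.5],
    [0,0,-0.55,0,0,-0.085,0.5],
    [0,0,-0.65,0,0,-0.1,0.5],
    [0,0,-0.7,0,0,-0.11,0.5]
  ]
}}

```text
time_s: 13.0
tcp_pos: [0.5303, -0.1389, 0.0763]
eef_rot: [0.002, -0.348, 0.938, 0.002]
force: [-0.7, 8.4, 8.3]
grip_width: 0.607
gripper_force: 94.7
```

Run:
```python
from h import *
go([.5295,-.1402,.0755],62+131)
print(status.observe()['ft_torque'])
s=cam('scene','s7.png');a=cv2.imread('pics/s6.png')
o=np.hstack([a[180:320,140:290],cv2.imread('pics/s7.png')[180:320,140:290]])
cv2.imwrite('pics/z7.png',cv2.resize(o,None,fx=2.6,fy=2.6,interpolation=cv2.INTER_CUBIC))
```

```text
t 13.0 tcp [ 0.5303 -0.1389  0.0763] phi 130.7 row [-0.0011  0.0058 -1.0873] [ 0.15 -0.05  0.08] F [-0.7  8.4  8.3] w 0.607 gf 94.7 j [-0.39  0.47 -0.4   0.69  0.01 -1.1 ]
[ 1.69083818  0.17273347 -0.45738665]
```

View pics/z7.png

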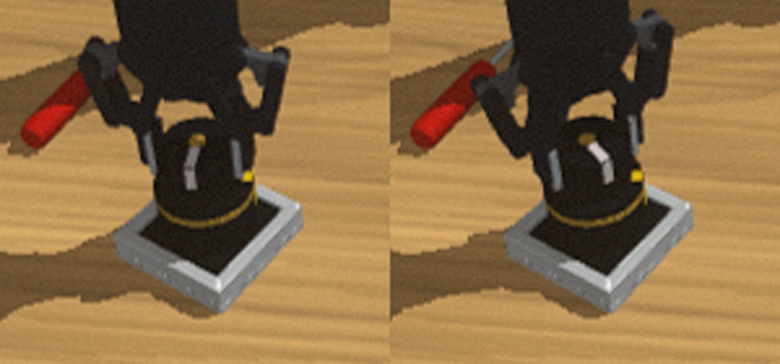

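The cap is turning: the pointer has swung from (190,165) to (603,165) in the crops, heading for the yellow mark. The canister is still seated. Continuing.

Request:
{"fn": "play_rows", "kwargs": {
  "series": [
    [0,0,-0.07,0,0,-0.01,0.5],
    [0,0,-0.15,0,0,-0.02,0.5],
    [0,0,-0.25,0,0,-0.04,0.5],
    [0,0,-0.35,0,0,-0.055,0.5],
    [0,0,-0.45,0,0,-0.07,0.5],
    [0,0,-0.55,0,0,-0.085,0.5],
    [0,0,-0.65,0,0,-0.1,0.5],
    [0,0,-0.7,0,0,-0.11,0.5]
  ]
}}

```text
time_s: 13.85
tcp_pos: [0.5288, -0.1385, 0.0769]
eef_rot: [0.002, -0.648, 0.761, 0.002]
force: [-3.5, 8.4, 8.0]
grip_width: 0.614
gripper_force: 94.7
```

Request:
{"fn": "play_rows", "kwargs": {
  "series": [
    [0,0,-0.05,0,0,-0.01,0.5],
    [0,0,-0.12,0,0,-0.02,0.5],
    [0,0,-0.2,0,0,-0.03,0.5],
    [0,0,-0.28,0,0,-0.045,0.5],
    [0,0,-0.34,0,0,-0.055,0.5],
    [0,0,-0.38,0,0,-0.06,0.5],
    [0,0,-0.38,0,0,-0.06,0.5],
    [0,0,-0.38,0,0,-0.06,0.5]
  ]
}}

```text
time_s: 14.65
tcp_pos: [0.5283, -0.1391, 0.077]
eef_rot: [-0.001, 0.779, -0.627, -0.002]
force: [-3.0, 5.4, 5.8]
grip_width: 0.609
gripper_force: 94.3
```

Run:
```python
from h import *
go([.5295,-.1402,.0755],62+131)
print(status.observe()['ft_torque'])
s=cam('scene','s8.png');t=cam('top','t8.png')
o=np.hstack([s['frame'][180:320,140:290],t['frame'][130:270,250:400]])[:,:,::-1]
cv2.imwrite('pics/z8.png',cv2.resize(o,None,fx=2.6,fy=2.6,interpolation=cv2.INTER_CUBIC))
```

```text
t 14.65 tcp [ 0.5283 -0.1391  0.077 ] phi -167.59 row [ 0.0005  0.0045 -0.0103] [ 0.14 -0.1   0.15] F [-3.   5.4  5.8] w 0.609 gf 94.3 j [-0.39  0.47 -0.4   0.7   0.   -2.18]
[ 1.27563248  0.68048425 -0.25589288]
```

View pics/z8.png

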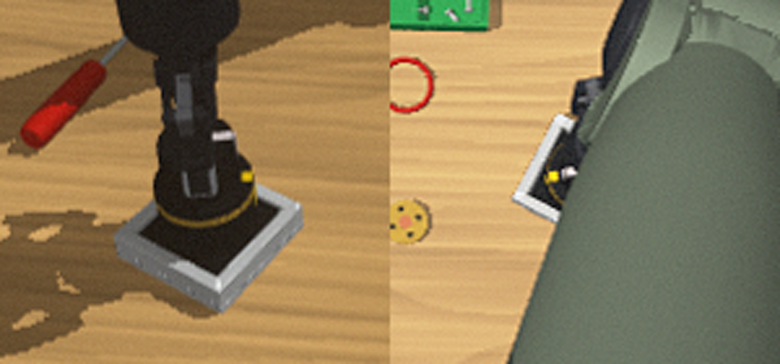

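Run:
```python
from h import *
import pickle
cs=pickle.load(open('c0.pkl','rb')); t,s=cs['top'],cs['scene']
for n,c,uv,z in(('ptr t',t,((570-390)/2.6+249.7,173/2.6+129.7),.105),('ptr t end',t,((563-390)/2.6+249.7,174/2.6+129.7),.105),('mark t',t,((553-390)/2.6+249.7,176/2.6+129.7),.066),('ptr s',s,(235/2.6+139.7,136/2.6+179.7),.105),('mark s',s,(247/2.6+139.7,177/2.6+179.7),.066)):
  p=pt(c,*uv,z); d=p-(np.array([.529,-.141,0]) if c is t else np.array([.5305,-.139,0])); print(n,p.round(4),np.degrees(np.arctan2(d[1],d[0])).round(1),np.hypot(*d[:2]).round(4))
```

```text
ptr t [ 0.5207 -0.121   0.105 ] 112.7 0.0216
ptr t end [ 0.5196 -0.1145  0.105 ] 109.6 0.0281
mark t [ 0.5232 -0.11    0.066 ] 100.7 0.0315
ptr s [ 0.5264 -0.1138  0.105 ] 99.2 0.0255
mark s [ 0.5267 -0.1082  0.066 ] 97.1 0.031
```

Pointer at about 103° and mark at about 98°, so the cap is at the yellow mark and in the free range. Lifting gently first.

Request:
{"fn": "play_rows", "kwargs": {
  "series": [
    [0,0,0,0,0,-0.05,0.5],
    [0,0,0,0,0,-0.1,0.5],
    [0,0,0,0,0,-0.15,0.5],
    [0,0,0,0,0,-0.2,0.5],
    [0,0,0,0,0,-0.25,0.5],
    [0,0,0,0,0,-0.3,0.5],
    [0,0,0,0,0,-0.3,0.5]
  ]
}}

```text
time_s: 15.45
tcp_pos: [0.5293, -0.1414, 0.0795]
eef_rot: [0.0, 0.779, -0.627, -0.0]
force: [-2.9, 3.0, -5.0]
grip_width: 0.611
gripper_force: 94.7
```

```bash
python3 -c "
from h import *
go([.5295,-.1402,.0755],62+131)
print(status.observe()['ft_torque'])"
```

```text
t 15.45 tcp [ 0.5293 -0.1414  0.0795] phi -167.61 row [ 0.0004 -0.0002 -0.0106] [-0.12 -0.04  0.4 ] F [-2.9  3.  -5. ] w 0.611 gf 94.7 j [-0.4   0.47 -0.4   0.7  -0.   -2.18]
[ 0.72471533  0.38768821 -0.15670503]
```

Run:
```python
from h import *
c=cam('scene','s9.png'); print(status.observe()['force'])
def mk(f):
  h=cv2.cvtColor(f,cv2.COLOR_BGR2HSV).astype(int)[235:262,222:250]; m=((h[...,0]>22)&(h[...,0]<35)&(h[...,1]>180)&(h[...,2]>120)); y,x=np.nonzero(m); return x.mean()+222,y.mean()+235,len(x)
for n in('s6','s7','s8','s9'): print(n,mk(cv2.imread(f'pics/{n}.png')))
g=[cv2.cvtColor(cv2.imread(f'pics/{n}.png'),cv2.COLOR_BGR2GRAY).astype(np.float32) for n in('s8','s9')]
for nm,(a,b,x,y) in {'body ring':(250,268,200,242),'cap':(228,245,205,235)}.items():
  print(nm,cv2.phaseCorrelate(g[0][a:b,x:y].copy(),g[1][a:b,x:y].copy()))
print(proj(c,[[.527,-.109,.066],[.527,-.109,.0685]]))
```

```text
[-1.8806726   2.7199009  -5.33234532]
s6 (np.float64(235.23076923076923), np.float64(248.15384615384616), 13)
s7 (np.float64(234.88888888888889), np.float64(248.5), 18)
s8 (np.float64(234.7058823529412), np.float64(248.0), 17)
s9 (np.float64(233.88888888888889), np.float64(247.38888888888889), 18)
body ring ((-0.13562804836201892, -0.5694209869807185), 0.9848210075755178)
cap ((-0.7413720496822993, -0.6514691370698866), 0.9487961499779313)
[[234.26969819 247.87312773]
 [234.17028247 246.91176468]]
```

The mark rose about 0.6 px with a 5 N pull, so the canister is starting to follow, probably from residual twist binding the key. I'll set it back down, let go to relax the stress, and regrip.

Request:
{"fn": "play_rows", "kwargs": {
  "series": [
    [0,0,0,0,0,0.1,0.5],
    [0,0,0,0,0,0.2,0.5],
    [0,0,0,0,0,0.3,0.5],
    [0,0,0,0,0,0.35,0.5],
    [0,0,0,0,0,0.35,0.75],
    [0,0,0,0,0,0.35,0.85],
    [0,0,0,0,0,0.35,0.85],
    [0,0,0,0,0,0.35,0.85]
  ]
}}

```text
time_s: 16.3
tcp_pos: [0.5302, -0.142, 0.0765]
eef_rot: [0.0, 0.779, -0.627, 0.001]
force: [-0.5, 0.4, -0.2]
grip_width: 0.846
gripper_force: 0.0
```

Run:
```python
from h import *
go([.5293,-.1403,.0765],-167.6)
w=cam('wrist','w10.png'); c=cam('scene','s10.png')
def mk(f):
  h=cv2.cvtColor(f,cv2.COLOR_BGR2HSV).astype(int)[235:262,222:250]; m=((h[...,0]>22)&(h[...,0]<35)&(h[...,1]>180)&(h[...,2]>120)); y,x=np.nonzero(m); return x.mean()+222,y.mean()+235,len(x)
print(mk(cv2.imread('pics/s10.png')))
g=[cv2.cvtColor(cv2.imread(f'pics/{n}.png'),cv2.COLOR_BGR2GRAY).astype(np.float32) for n in('s8','s10')]
for nm,(a,b,x,y) in {'body ring':(250,268,200,242),'cap':(228,245,205,235)}.items():
  print(nm,cv2.phaseCorrelate(g[0][a:b,x:y].copy(),g[1][a:b,x:y].copy()))
print('cap top centre in wrist',proj(w,[[.5293,-.1403,.1055]]))
# find brass dot in wrist view
h=cv2.cvtColor(w['frame'],cv2.COLOR_RGB2HSV); m=cv2.inRange(h,(12,100,60),(30,255,255))
n,l,st,ce=cv2.connectedComponentsWithStats(m)
for i in range(1,n):
  if 25<st[i][4]<3000 and abs(ce[i][0]-272)<110 : print(ce[i].round(1),st[i],pt(w,*ce[i],.1055).round(4))
```

```text
t 16.3 tcp [ 0.5302 -0.142   0.0765] phi -167.62 row [-0.001  -0.0015 -0.0003] [-0.19  0.05 -0.  ] F [-0.5  0.4 -0.2] w 0.846 gf 0.0 j [-0.4   0.48 -0.4   0.69 -0.   -2.18]
(np.float64(234.88888888888889), np.float64(248.5), 18)
body ring ((0.6121482900872195, 0.3262659060226163), 0.9712769449493032)
cap ((-0.25722593042424435, 1.3542887755139112), 0.927236635155148)
cap top centre in wrist [[276.48481096 304.46440854]]
[272.9 192.6] [208 180 133  48 526] [ 0.5398 -0.1821  0.1055]
[347.  331.6] [ 276  251  100  124 2984] [ 0.5004 -0.1346  0.1055]
[200.4 334.5] [ 173  262   84  113 2721] [ 0.555  -0.1212  0.1055]
[272. 304.] [256 290  33  29 768] [ 0.531  -0.1401  0.1055]
```

Run:
```python
from h import *
w=cv2.imread('pics/w10.png'); h=cv2.cvtColor(w,cv2.COLOR_BGR2HSV)
W=vision.read_camera  # not called
import h as H
c=cam('wrist'); s=cam('scene'); t=cam('top')
def comp(f,box,lo,hi,mn):
  x0,x1,y0,y1=box; m=cv2.inRange(cv2.cvtColor(f,cv2.COLOR_RGB2HSV)[y0:y1,x0:x1],lo,hi); n,l,st,ce=cv2.connectedComponentsWithStats(m)
  return [(ce[i].round(1)+[x0,y0],st[i][4],st[i][:4]+[x0,y0,0,0]) for i in range(1,n) if st[i][4]>=mn]
for k,a,b,d in comp(c['frame'],(220,330,270,400),(0,0,130),(180,70,255),30): print('white w',k,b,d,pt(c,*k,.1055).round(4))
for k,a,b in comp(s['frame'],(200,245,220,262),(0,0,130),(180,60,255),4): print('white s',k,a,b,pt(s,*k,.105).round(4))
for k,a,b in comp(t['frame'],(300,345,180,215),(0,0,130),(180,60,255),4): print('white t',k,a,b,pt(t,*k,.105).round(4))
for k,a,b in comp(t['frame'],(300,345,180,215),(22,180,120),(35,255,255),3): print('mark t',k,a,pt(t,*k,.066).round(4))
for k,a,b in comp(s['frame'],(222,250,235,262),(22,180,120),(35,255,255),3): print('mark s',k,a,pt(s,*k,.066).round(4))
```

```text
Traceback (most recent call last):
ValueError: not enough values to unpack (expected 4, got 3)
```

```bash
cat > mk.py <<'E'
from h import *
def comp(f,box,lo,hi,mn):
  x0,x1,y0,y1=box; m=cv2.inRange(cv2.cvtColor(f,cv2.COLOR_RGB2HSV)[y0:y1,x0:x1],lo,hi); n,l,st,ce=cv2.connectedComponentsWithStats(m)
  return [(ce[i].round(1)+[x0,y0],st[i][4],st[i][:4]+[x0,y0,0,0]) for i in range(1,n) if st[i][4]>=mn]
def marks(zt=.105):
  c=cam('wrist'); s=cam('scene'); t=cam('top')
  for k,a,b in comp(c['frame'],(220,330,270,400),(0,0,130),(180,70,255),30): print('white w',k,a,b,pt(c,*k,zt).round(4))
  for k,a,b in comp(s['frame'],(200,245,220,262),(0,0,130),(180,60,255),4): print('white s',k,a,b,pt(s,*k,zt).round(4))
  for k,a,b in comp(t['frame'],(300,345,180,215),(0,0,130),(180,60,255),4): print('white t',k,a,b,pt(t,*k,zt).round(4))
  for k,a,b in comp(t['frame'],(300,345,180,215),(22,180,120),(35,255,255),3): print('mark t',k,a,pt(t,*k,.066).round(4))
  for k,a,b in comp(s['frame'],(222,250,235,262),(22,180,120),(35,255,255),3): print('mark s',k,a,pt(s,*k,.066).round(4))
E
python3 -c "
from mk import *
marks()"
```

```text
white w [266.9 340.8] 844 [256 318  23  46] [ 0.5288 -0.1233  0.105 ]
white s [225.5 233.1] 34 [220 232  12   4] [ 0.5301 -0.1215  0.105 ]
white s [241.4 253.9] 31 [238 251   7   7] [ 0.579  -0.0839  0.105 ]
white t [306.9 198.8] 204 [300 180  16  35] [ 0.5137 -0.0919  0.105 ]
white t [317.8 193.9] 20 [315 192   7   4] [ 0.5263 -0.1183  0.105 ]
mark t [312.2 197.5] 14 [ 0.5229 -0.1096  0.066 ]
mark s [234.5 247.5] 16 [ 0.526  -0.1088  0.066 ]
```

Cap pointer now relaxed at 97.5°, mark at about 98.8°, so it is on the mark and free. Regripping centred, with less force.

Request:
{"fn": "play_rows", "kwargs": {
  "series": [
    [0,0,0,-0.1,-0.06,0,0.85],
    [0,0,0,-0.17,-0.1,0,0.85],
    [0,0,0,-0.17,-0.1,0,0.75],
    [0,0,0,-0.17,-0.1,0,0.65],
    [0,0,0,-0.17,-0.1,0,0.5],
    [0,0,0,-0.17,-0.1,0,0.5],
    [0,0,0,-0.17,-0.1,0,0.5],
    [0,0,0,-0.17,-0.1,0,0.5]
  ],
  "grip_force": 35
}}

```text
time_s: 17.5
tcp_pos: [0.5301, -0.1394, 0.0762]
eef_rot: [0.0, 0.779, -0.627, 0.0]
force: [-1.5, 0.9, 2.9]
grip_width: 0.627
gripper_force: 36.3
```

```bash
python3 -c "
from h import *
go([.5305,-.1402,.0765],-167.6)
print(status.observe()['ft_torque'])"
```

```text
t 17.5 tcp [ 0.5301 -0.1394  0.0762] phi -167.61 row [-0.     -0.     -0.0001] [ 0.09 -0.02 -0.03] F [-1.5  0.9  2.9] w 0.627 gf 36.3 j [-0.39  0.48 -0.4   0.69 -0.   -2.18]
[ 0.12729828  0.20715628 -0.04340469]
```

Request:
{"fn": "play_rows", "kwargs": {
  "series": [
    [0,0,0,0,0,-0.05,0.5],
    [0,0,0,0,0,-0.1,0.5],
    [0,0,0,0,0,-0.15,0.5],
    [0,0,0,0,0,-0.2,0.5],
    [0,0,0,0,0,-0.25,0.5],
    [0,0,0,0,0,-0.3,0.5],
    [0,0,0,0,0,-0.35,0.5],
    [0,0,0,0,0,-0.35,0.5]
  ]
}}

```text
time_s: 18.3
tcp_pos: [0.5301, -0.1394, 0.0797]
eef_rot: [-0.0, 0.779, -0.627, 0.0]
force: [0.2, -1.2, -0.4]
grip_width: 0.629
gripper_force: 36.7
```

```bash
python3 -c "
from mk import *
go([.5305,-.1402,.0765],-167.6)
print(status.observe()['ft_torque'])
marks(.108)
go([.5305,-.1402,.0765],-167.6)"
```

```text
t 18.3 tcp [ 0.5301 -0.1394  0.0797] phi -167.6 row [-0.0001 -0.      0.    ] [ 0.09 -0.02  0.32] F [ 0.2 -1.2 -0.4] w 0.629 gf 36.7 j [-0.39  0.47 -0.4   0.7   0.   -2.18]
[ 0.00196747  0.01930725 -0.09925892]
white w [269.1 335.6] 850 [258 313  24  46] [ 0.529  -0.1233  0.108 ]
white s [226.1 232.1] 29 [221 231  11   4] [ 0.5306 -0.12    0.108 ]
white s [241.4 253.8] 30 [238 251   7   7] [ 0.5817 -0.0833  0.108 ]
white t [306.8 198.8] 203 [300 180  16  35] [ 0.5133 -0.0913  0.108 ]
white t [317.6 193.8] 18 [315 192   6   4] [ 0.5261 -0.1174  0.108 ]
mark t [312.3 197.3] 14 [ 0.5234 -0.1098  0.066 ]
mark s [234.5 247.5] 16 [ 0.526  -0.1088  0.066 ]
t 18.45 tcp [ 0.5301 -0.1394  0.0796] phi -167.6 row [ 0.0001  0.     -0.    ] [ 0.09 -0.02  0.31] F [-1.1 -0.3 -0.8] w 0.629 gf 36.7 j [-0.39  0.47 -0.4   0.7  -0.   -2.18]
```

The cap lifts with only its own weight, and the canister's mark has not moved. Finishing the lift.

Request:
{"fn": "play_rows", "kwargs": {
  "series": [
    [0,0,0,0,0,-0.2,0.5],
    [0,0,0,0,0,-0.6,0.5],
    [0,0,0,0,0,-1.2,0.5],
    [0,0,0,0,0,-2,0.5],
    [0,0,0,0,0,-2.8,0.5],
    [0,0,0,0,0,-3.6,0.5],
    [0,0,0,0,0,-4.4,0.5],
    [0,0,0,0,0,-5,0.5]
  ]
}}

```text
time_s: 19.25
tcp_pos: [0.5304, -0.1395, 0.1306]
eef_rot: [-0.0, 0.779, -0.627, 0.0]
force: [-0.2, 0.9, -0.9]
grip_width: 0.629
gripper_force: 36.8
```

Request:
{"fn": "play_rows", "kwargs": {
  "series": [
    [0,0,0,0,0,-0.3,0.5],
    [0,0,0,0,0,-0.4,0.5],
    [0,0,0,0,0,-0.4,0.5],
    [0,0,0,0,0,-0.4,0.5],
    [0,0,0,0,0,-0.4,0.5],
    [0,0,0,0,0,-0.4,0.5]
  ]
}}

```text
time_s: 19.85
tcp_pos: [0.5299, -0.1393, 0.1333]
eef_rot: [0.0, 0.779, -0.627, -0.0]
force: [-0.3, 0.2, -0.7]
grip_width: 0.627
gripper_force: 36.7
```

```bash
python3 -c "
from mk import *
go([.5305,-.1402,.134],-167.6)
marks(.162)
c=cam('scene')
for k,a,b in comp(c['frame'],(440,500,190,260),(5,150,100),(20,255,255),10): print('stripe on bar',k,a,pt(c,*k,.198).round(3))
for k,a,b in comp(c['frame'],(360,480,190,330),(5,170,100),(20,255,255),20): print('orange',k,a,b)
go([.5305,-.1402,.134],-167.6)"
```

```text
t 19.85 tcp [ 0.5299 -0.1393  0.1333] phi -167.6 row [0.0004 0.0003 0.    ] [ 0.1  -0.04 -0.07] F [-0.3  0.2 -0.7] w 0.627 gf 36.7 j [-0.39  0.41 -0.34  0.82  0.   -2.18]
white w [269.  335.8] 848 [258 313  23  46] [ 0.5289 -0.1234  0.162 ]
white s [221.4 236.1] 17 [219 235   6   3] [ 0.5987 -0.1087  0.162 ]
white s [217.9 241. ] 8 [216 240   5   3] [ 0.6102 -0.1117  0.162 ]
white s [241.3 253.8] 30 [238 251   7   7] [ 0.6341 -0.0708  0.162 ]
white t [307.  199.2] 205 [300 180  17  35] [ 0.5047 -0.0859  0.162 ]
white t [320.2 180.2] 4 [319 180   3   2] [ 0.5492 -0.1156  0.162 ]
white t [321.  190.1] 21 [318 189   7   4] [ 0.5263 -0.1176  0.162 ]
mark t [312.3 197.4] 15 [ 0.5231 -0.1098  0.066 ]
mark s [234.5 247.5] 16 [ 0.526  -0.1088  0.066 ]
stripe on bar [461.4 211.3] 245 [0.546 0.261 0.198]
stripe on bar [482.5 243.1] 25 [0.616 0.271 0.198]
stripe on bar [495.  256.8] 23 [0.642 0.28  0.198]
orange [461.6 211.6] 234 [449 205  26  14]
orange [398.1 277.2] 459 [387 251  22  49]
t 20.05 tcp [ 0.53   -0.1394  0.1335] phi -167.6 row [ 0.0002  0.0001 -0.    ] [ 0.09 -0.03 -0.05] F [-0.3 -0.1  0.1] w 0.628 gf 36.7 j [-0.39  0.41 -0.34  0.82 -0.   -2.18]
```

```bash
python3 -c "
from station import workorder
print(workorder.job_done())"
```

```text
the job is handed in; nothing more can be done
None
```

Job handed in at about 20 s on the robot clock: the ear defenders hang astride the bar, released. The cap, unscrewed to the yellow mark, is held level and still about 3–4 cm above the open neck. The canister is seated in its block after coming up by roughly 1.5 mm on a first lift while the cap was binding, so I set it back, regripped and lifted the cap clear.

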